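Get the prism housing out from between the tubes

ROBOT

A 6-joint arm with a two-finger parallel gripper is mounted at the origin on the work surface. World frame = base frame: x ahead of the robot, y to its left, z up, the work surface at z = 0. Lengths are in m, angles in degrees, forces in N, time in s.
With the tool pointing down it reaches from about 0.25 to 0.8 m from the base axis. Payload 3.9 kg.
Tool frame: the origin (TCP) lies at the very end of the fingers, on their centre line; the grasp point (between the pads) lies 19 mm behind it (env.grip_point_offset is the distance from the TCP to the grasp point, in m); z points along the fingers, y is the line along which they close (so a half turn about z gives the same grasp; the last joint's range is limited). The gripper opens to 85 mm and grips with 20 to 120 N. Pads are 22 mm wide; open, the fingers measure 114 mm over their backs; the gripper's body (76 mm by 85 mm) begins 54 mm behind the grasp point. The pads swing forward as they close: fully open they stand 13 mm farther back than shut.
Start: joints at [74.943, 14.897, -7.913, 67.191, 0, 90], TCP at [0.136, 0.507, 0.231] pointing down, gripper open.
Joint ranges: [-159.42, 159.42], [-47.68, 98.78], [-73.54, 78.23], [-108.79, 121.32], [-90, 84.71], [-180, 180]. Speed limits (degrees/s): [147.25, 147.25, 180, 180, 180, 180].

INTERFACE

Orientations are given as a 3x3 rotation matrix whose columns are the frame's x, y, z axes.
In Python, from cell import env gives the robot as it stands. The module is installed in compiled form; this text tells all that it offers.
- The arm moves only by the tool play_rows, never from a script. Its argument "rows" is text: rows parted by semicolons, each of 5 numbers parted by spaces: the shift along the tool's x, y, z in cm, then the turn about the tool's z in degrees, then the finger opening in cm, from 0 to 8.54. In form: tx ty tz yaw gripper; .... A call has exactly 10 rows; each row shifts and turns the commanded pose from where the row before left it, along the tool's axes as they then stand; what a row does not reach is not made up. A row lasts 1/8 s, in which the tool goes at most 62.5 mm and 10.7 degrees, less where a joint would pass 70% of its speed; a pose out of reach is approached as far as the arm can. A call is refused whole if a number of a shift passes 6.25 or a number of a turn 10.7, either way. A call with a gripper value outside its range is refused whole. The fingers move at their own pace and stop on an object; "newtons" is the grip in N (left out, the last holds). Time passes only in rows, so rows that do not move let the fingers close, or fill a call up. It gives the time, the measured TCP pose, the force, the opening and the grip force at its end, in the units of the state.
- env.read_state(): the state, without advancing time (a new reading comes with each control period).
- env.camera(name): name is "scene" or "top"; returns the picture (420x560x3 uint8, red, green, blue); there is no depth.
- env.camera_model(name): a dict with "fx", "fy", "cx", "cy" (pixels), "R" (3x3) and "t" (3): a world point X has camera coordinates R X + t. Camera axes: x right, y down, z forward; pixel columns grow to the right and rows downward; lengths in m; the calibration is good to about 2 mm. A picture is of the moment at which its call begins. camera_model takes no time and is no camera call.
- env.sign_off(): hands the job in; it is judged then, once.
Trained networks look in the newest picture that a camera, given by its name, has taken for a name from the list of things; names that differ only in an ending like _2 or _b are one class to them, and where a whole thing is asked for, a point or a joint stands for the part that bears it (a point fixed in the world has none). Each returns a list of dicts, best first, with "p" (0 to 1); they miss things now and then, are a little off and sometimes report something else, mostly with a low value. They report only what shows in the picture. A call takes as long as a camera call. They do not tell look-alikes from the thing itself.
- env.silhouettes(camera, target): "mask" (420x560 bool, what is visible of it) and "centre" ([column, row] as shares, 0 to 1, of the picture: columns of its width, rows of its height, amid what is visible of it).
- env.landmark_of(camera, target): "centre" ([column, row] as shares, 0 to 1, of the picture: columns of its width, rows of its height: a listed point, or the origin of a listed thing).
The state is a dict: "t": time; "qpos": joint angles; "dq": joint speeds; "joint_efforts": joint torques, N m; "eef_pos": TCP position; "eef_rot": TCP orientation; "wrist_force": force on the tool from outside, world axes, zero at the start; "moment": the same for the moment, N m; "opening": finger opening in m; "grip_force": force on a finger pad.
Only numpy, scipy, OpenCV 4.12 (cv2) and the standard library are available. Lean on these libraries where they do the work, as an engineer would, in place of code of your own. Each camera call takes 0.05 s, during which the arm holds its last target. There are 200 camera calls.

TASK

I need the black prism housing in the aluminium repair cradle, but the three tall tubes stand tight against it on the oak tray. First stand all three tubes upright on the grey side mat, then lay the housing flat inside the cradle's rim, and then stand each tube back upright on the very cork spot of the tray it came from. Don't knock over a tube or the housing, and leave the spanner, the rubber eyecup and the spare ring where they lie.

Things in the scene. Friction and masses are not known exactly. Their poses are not given: they have to be found in the camera images.
- housing: Black enamel prism housing: oblong, 116 x 44 x 36 mm high, half-round ends (sides flat over the middle 72 mm), a thin 3 mm high cap on top near each end. Origin: centre of its underside; x along its length, z up. About 0.3 kg, loose. Starts across the middle of the tray, length along the tray's y, the tubes 1 to 12 mm from its long sides. Hold it across its width; either way round in the cradle is right.
- stepped_tube: Brass eyepiece tube with a step: diameter 46 mm up to height 40 mm, then diameter 28 mm to the top. From above: a small disc with a glass lens inside a wide shoulder. 80 mm high. Origin: centre of its underside, z along its axis. Loose, 0.1 to 0.3 kg, stands upright on one of the tray's three cork spots.
- straight_tube: Plain brass objective tube, diameter 46 mm over its whole height. From above: a brass ring with a dark bore (closed just under the rim, cannot be gripped inside). 80 mm high. Origin: centre of its underside, z along its axis. Loose, 0.1 to 0.3 kg, stands upright on one of the tray's three cork spots.
- flared_tube: Eyepiece with a flared rubber top: brass foot of diameter 44 mm up to height 34 mm, neck of diameter 24 mm from 34 to 50 mm, then a dark rubber top of diameter 38 mm with upright sides from 56 to 80 mm. From above: a dark disc of diameter 38 mm with a small lens in the middle. 80 mm high. Origin: centre of its underside, z along its axis. Loose, 0.1 to 0.3 kg, stands upright on one of the tray's three cork spots.
- tray: Fixed oak board, 200 (x) by 190 (y) by 12 mm thick, no rim. Origin: centre of its underside. Three cork spots, 54 mm across, on top at (x, y) = (-51, -31), (-51, 31) and (51, 0) mm; any tube may start on any spot, within 3 mm of its centre. The tubes are taller than the housing, so their tops can be gripped with the fingers above the housing, closing along the tray's x.
- mat: Fixed thin grey bench mat, 250 (x) by 140 (y) by 3 mm thick, the side area. Origin: centre of its underside; its top is 3 mm up. It lies on one side of the tray, left or right.
- cradle: Fixed aluminium repair cradle: a flat recess 132 (x) by 60 (y) mm with its floor 8 mm up and a low rim all round, 9 mm wide, that stands 5 mm above the floor. Origin: centre of its underside; x along its length. It lies on the other side of the tray from the mat.
- spanner: Chrome lens spanner, a flat bar 130 by 14 mm with two prongs, 8 mm thick, lying on the bench; origin centre of its underside. Bystander, to be left alone.
- eyecup: Green rubber eyecup, a ring 42 mm across and 22 mm high; origin centre of its underside. Bystander, to be left alone.
- spare_ring: Spare brass ring, 52 mm across and 10 mm high, lying on the bench; origin centre of its underside. Bystander, to be left alone.
There are look-alikes about, which are no part of the job. Leave any turquoise look-alike of the housing alone.

How it is judged (in metres and radians):
On the way, in this order (a step that is already met when the one before it is completed fails the run):
1. all three tubes stand released and upright on the side mat (x of stepped_tube in the frame of mat between -0.125 and 0.125 m and y of stepped_tube in the frame of mat between -0.07 and 0.07 m and z of each of stepped_tube, straight_tube, flared_tube in the frame of mat below 0.01 m and angle between each of stepped_tube, straight_tube, flared_tube's own z axis and vertical below 0.1 rad and contact force between each of stepped_tube, straight_tube, flared_tube and the fingers below 0.1 N and linear speed of each of stepped_tube, straight_tube, flared_tube below 0.02 m/s and x of straight_tube in the frame of mat between -0.125 and 0.125 m and y of straight_tube in the frame of mat between -0.07 and 0.07 m and x of flared_tube in the frame of mat between -0.125 and 0.125 m and y of flared_tube in the frame of mat between -0.07 and 0.07 m), for 0.2 s.
2. the housing lies flat and released inside the cradle's rim (horizontal distance between housing and cradle below 0.013 m and z of housing in the frame of cradle below 0.011 m and angle between housing's own z axis and vertical below 0.06 rad and angle between the x axis of housing and the x axis of cradle, either way round below 0.2 rad and contact force between housing and the fingers below 0.1 N and linear speed of housing below 0.02 m/s), for 0.2 s.
At the end, for the whole second after the job is handed in: The housing lies flat on the cradle's floor inside its rim (centres within 13 mm, lengths within 0.2 rad), and each of the three tubes stands upright (within 0.1 rad) within 15 mm of where it stood at the start; all released and at rest (all of step 2 and distance of each of stepped_tube, straight_tube, flared_tube from where it was at the start of the episode below 0.015 m and angle between each of stepped_tube, straight_tube, flared_tube's own z axis and vertical below 0.1 rad and linear speed of each of stepped_tube, straight_tube, flared_tube below 0.02 m/s); the robot touches nothing.
It fails at once if a tube or the housing is knocked over (angle between any of stepped_tube, straight_tube, flared_tube, housing's own z axis and vertical above 0.7 rad).
It fails at once if the spanner, eyecup or spare ring is shifted by more than 20 mm (distance of any of spanner, eyecup, spare_ring from where it was at the start of the episode above 0.02 m).
It also fails if it takes over 141 s, if anything falls off the work surface, if the arm or the gripper's body presses on something with over 40 N, if the wrist force passes 120 N, or if a joint passes its speed limit or range.

## Working session

There is one attempt and no reset: what is moved stays moved. The work goes in short steps, Python scripts to look and compute and a tool call to move; the robot and the scene stay as the last step left them, time stands still between calls to the robot, and variables do not carry over. Pictures are saved under pics/ and viewed, at most 14 in all, crops included, and the job is handed in when it is done.

Besides the shell and the picture viewer there is one more tool, called after "Call:" by a JSON object that holds its "api" and its "payload", one argument or row to a line. play_rows: Moves the arm, as the interface text tells. Its arguments: {"type":"object","properties":{"rows":{"type":"string"},"newtons":{"type":"number"}},"required":["rows"]}

```bash
mkdir -p pics; cat > h.py <<'E'
import numpy as np, cv2
from cell import env
def shot(cam,fn=None):
    im=env.camera(cam)
    if fn: cv2.imwrite('pics/'+fn,cv2.cvtColor(im,cv2.COLOR_RGB2BGR))
    return im
def ray(cam,u,v,z):
    m=env.camera_model(cam);R=np.array(m['R']);t=np.array(m['t'])
    d=R.T@np.array([(u-m['cx'])/m['fx'],(v-m['cy'])/m['fy'],1]);c=-R.T@t
    return (c+d*(z-c[2])/d[2])
def proj(cam,X):
    m=env.camera_model(cam);p=np.array(m['R'])@np.array(X)+np.array(m['t'])
    return np.array([m['fx']*p[0]/p[2]+m['cx'],m['fy']*p[1]/p[2]+m['cy']])
E
python3 - <<'E'
from h import *
a=shot('top','top0.png');b=shot('scene','scene0.png')
s=env.read_state();print(s['t'],s['eef_rot'],s['opening'],env.grip_point_offset)
for c in('top','scene'):
    m=env.camera_model(c);print(c,-np.array(m['R']).T@np.array(m['t']),m['fx'])
for n in['housing','stepped_tube','straight_tube','flared_tube','tray','mat','cradle','spanner','eyecup','spare_ring']:
    for d in env.landmark_of('top',n)[:3]:
        u,v=d['centre'][0]*560,d['centre'][1]*420
        print(n,round(d['p'],2),round(u),round(v),ray('top',u,v,0.012 if 'tube' in n or n=='housing' else 0).round(3))
E
```

```text
0.1 [[-9.65668424e-01  2.59777372e-01 -4.59563072e-04]
 [ 2.59777778e-01  9.65666857e-01 -1.74014826e-03]
 [-8.26631346e-06 -1.79979050e-03 -9.99998380e-01]] 0.08552292105964658 0.0187
top [ 0.50411431 -0.00279923  1.24152058] 510.61694942845565
scene [ 1.21126631 -0.40134503  0.52591409] 452.65598933474797
housing 0.82 298 283 [ 0.359 -0.051  0.012]
housing 0.64 284 194 [ 0.574 -0.016  0.012]
stepped_tube 0.58 298 213 [ 0.527 -0.049  0.012]
straight_tube 0.68 282 172 [ 0.627 -0.009  0.012]
straight_tube 0.65 286 194 [ 0.573 -0.02   0.012]
flared_tube 0.67 273 215 [0.521 0.01  0.012]
tray 0.88 283 192 [ 0.578 -0.013  0.   ]
tray 0.59 193 122 [0.748 0.209 0.   ]
cradle 0.59 390 227 [ 0.495 -0.273  0.   ]
spanner 0.71 299 213 [ 0.527 -0.053  0.   ]
spanner 0.57 301 113 [ 0.773 -0.056  0.   ]
eyecup 0.62 196 121 [0.75  0.202 0.   ]
spare_ring 0.74 371 127 [ 0.738 -0.227  0.   ]
```

View pics/top0.png

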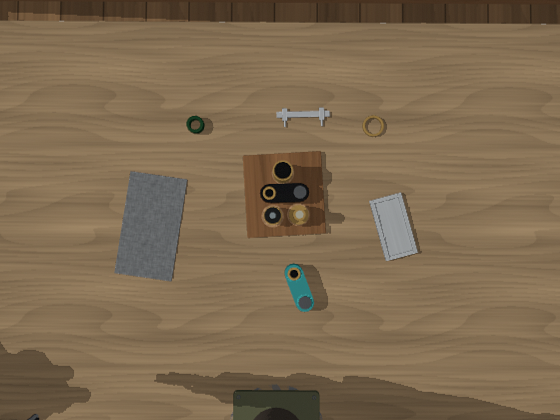

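View pics/scene0.png

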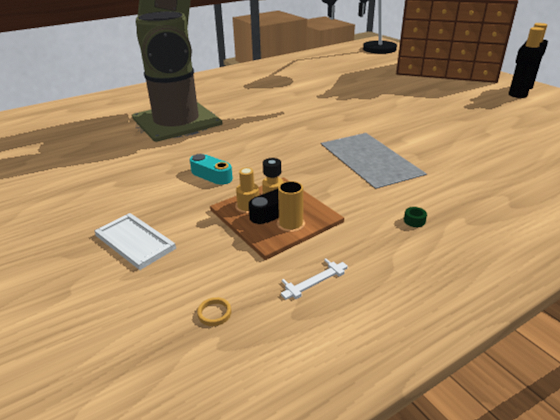

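The top view shows the tray around (285,195) with the black housing at (285,193). The straight tube is at (283,171), the flared tube at (272,215) and the stepped tube at (299,214). The mat is at (151,226) and the cradle at (394,227). There are two housing candidates: black at (285,193) and turquoise at (299,287). The black one on the tray fits the description. I'll confirm it in an enlarged crop and measure.

```bash
python3 - <<'E'
from h import *
a=shot('top')
c=a[145:245,235:335];cv2.imwrite('pics/crop0.png',cv2.cvtColor(cv2.resize(c,(600,600),interpolation=cv2.INTER_CUBIC),cv2.COLOR_RGB2BGR))
def rect(n,z,want):
    for d in env.silhouettes('top',n):
        m=d['mask'];vs,us=np.nonzero(m)
        if len(us)<20 or abs(us.mean()-want[0])>15 or abs(vs.mean()-want[1])>15: continue
        P=np.array([ray('top',u,v,z)[:2]*1000 for u,v in zip(us,vs)],np.float32)
        r=cv2.minAreaRect(P);print(n,round(d['p'],2),len(us),'mean',P.mean(0).round(1),'rect',np.round(r[0],1),np.round(r[1],1),round(r[2],1))
rect('tray',.012,(285,195));rect('mat',.003,(151,226));rect('cradle',.013,(394,227));rect('housing',.048,(285,193))
for n,w in(('straight_tube',(283,171)),('flared_tube',(272,215)),('stepped_tube',(299,214))): rect(n,.092,w)
# edges through colour
def poly(mask,z,n):
    k=max(cv2.findContours(mask.astype(np.uint8),0,2)[0],key=cv2.contourArea)
    P=np.array([ray('top',u,v,z)[:2]*1000 for u,v in k[:,0]],np.float32);r=cv2.minAreaRect(P);print('col',n,np.round(r[0],1),np.round(r[1],1),round(r[2],1))
hsv=cv2.cvtColor(a,cv2.COLOR_RGB2HSV)
g=(hsv[...,1]<40);g1=g.copy();g1[:,:100]=0;g1[:,200:]=0;g1[:150]=0;g1[300:]=0;poly(g1,.003,'mat')
g1=g.copy();g1[:,:360]=0;g1[:,430:]=0;g1[:180]=0;g1[280:]=0;poly(g1,.013,'cradle')
E
```

```text
Traceback (most recent call last):
  File "h.py", line 8, in ray
    m=env.camera_model(cam);R=np.array(m['R']);t=np.array(m['t'])
ValueError: time passes only in moves, steps and waits
```

View pics/crop0.png

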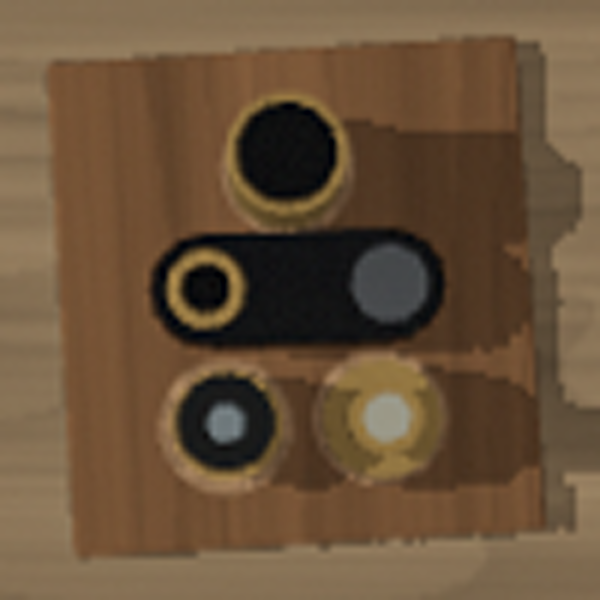

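The crop confirms the black housing at crop (297,288). The straight tube (dark bore) is above it, the flared tube (dark disc) is lower left and the stepped tube lower right. I'll turn these into positions, caching the camera model.

```bash
python3 - <<'E'
import re
s=open('h.py').read()
s=s.replace("def ray","M={c:env.camera_model(c) for c in('top','scene')}\ndef ray").replace("m=env.camera_model(cam)","m=M[cam]")
open('h.py','w').write(s)
E
python3 - <<'E'
from h import *
a=shot('top')
f=lambda x,y:(235+(x-2.5)/6,145+(y-2.5)/6)
for n,p,z in(('straight',(287,157),.092),('flared',(226,423),.092),('stepped',(386,418),.092),('cap1',(205,288),.051),('cap2',(390,284),.051),('hous',(297,288),.048)):
    print(n,(ray('top',*f(*p),z)*1000).round(1))
C=np.array([ray('top',*f(*p),.012)*1000 for p in((48,63),(515,38),(545,530),(78,557))])
c=C.mean(0);x=C[0]-C[3]+C[1]-C[2];print('tray',c.round(1),C.round(0).tolist(),'yaw',np.degrees(np.arctan2(x[1],x[0])))
th=np.arctan2(x[1],x[0]);R=np.array([[np.cos(th),-np.sin(th)],[np.sin(th),np.cos(th)]])
for s in((-51,-31),(-51,31),(51,0)):print('spot',(c[:2]+R@s).round(1))
def poly(mask,z,n):
    k=max(cv2.findContours(mask.astype(np.uint8),0,2)[0],key=cv2.contourArea)
    P=np.array([ray('top',u,v,z)[:2]*1000 for u,v in k[:,0]],np.float32);r=cv2.minAreaRect(P);print('col',n,np.round(r[0],1),np.round(r[1],1),round(r[2],1),cv2.boxPoints(r).round().tolist())
hsv=cv2.cvtColor(a,cv2.COLOR_RGB2HSV)
g=(hsv[...,1]<50)
for n,z,(u0,u1,v0,v1) in(('mat',.003,(100,200,150,300)),('cradle',.013,(360,430,180,280))):
    q=np.zeros_like(g);q[v0:v1,u0:u1]=g[v0:v1,u0:u1];poly(q,z,n)
print(env.read_state()['t'])
E
```

```text
straight [620.7 -10.7  92. ]
flared [520.4  11.6  92. ]
stepped [522.7 -48.4  92. ]
cap1 [573.5  20.6  51. ]
cap2 [575.5 -51.3  51. ]
hous [573.9 -15.2  48. ]
tray [572.7 -15.4  12. ] [[666.0, 85.0, 12.0], [678.0, -103.0, 12.0], [480.0, -115.0, 12.0], [468.0, 72.0, 12.0]] yaw 3.8101425280079595
spot [523.9 -49.7]
spot [519.7  12.2]
spot [623.6 -12. ]
col mat [494.1 307.7] [140.1 249.8] 82.0 [[361.0, 256.0], [608.0, 221.0], [628.0, 360.0], [380.0, 394.0]]
col cradle [ 496.6 -277.8] [151.1  81.3] 15.6 [[413.0, -259.0], [435.0, -337.0], [580.0, -297.0], [558.0, -218.0]]
0.75
```

Everything agrees with the sizes given. The tubes sit within 2 mm of their spots, the tray yaw is 3.8°, the mat yaw is -8° and the cradle yaw is 15.6°. I'll turn the tool to the tray's yaw and go above the flared tube first.

Call:
{"api": "play_rows", "payload": {
  "rows": "0 0 0 10.2 6.5;0 0 0 10.2 6.5;0 0 0 10.2 6.5;0 0 0 10.2 6.5;0 0 0 10.2 6.5;0 0 0 10.2 6.5;0 0 0 10 6.5;-4.33 2.92 0 0 6.5;-4.33 2.92 0 0 6.5;-4.33 2.92 0 0 6.5",
  "newtons": 30
}}

```text
t: 2.0
eef_pos: [0.233, 0.382, 0.2314]
eef_rot: [[-0.066, 0.998, 0.0], [0.998, 0.066, 0.0], [0.0, 0.001, -1.0]]
wrist_force: [1.5, -0.0, 0.1]
opening: 0.0651
grip_force: 0.0
```

Call:
{"api": "play_rows", "payload": {
  "rows": "-4.33 2.92 0 0 6.5;-4.33 2.92 0 0 6.5;-4.33 2.92 0 0 6.5;-4.33 2.92 0 0 6.5;-4.33 2.92 0 0 6.5;-4.33 2.92 0 0 6.5;-4.33 2.92 1 0 6.5;-4.33 2.92 2 0 6.5;-4.33 2.92 3 0 6.5;0 0 2.1 0 6.5"
}}

```text
t: 3.25
eef_pos: [0.5222, 0.0085, 0.1491]
eef_rot: [[-0.061, 0.998, 0.001], [0.998, 0.061, -0.001], [-0.001, 0.001, -1.0]]
wrist_force: [-0.3, 0.2, -0.2]
opening: 0.0646
grip_force: 0.0
```

```bash
cat > d.py <<'E'
import sys
from h import *
def to(x,y,z,yaw=None):
    s=env.read_state();R=np.array(s['eef_rot']);p=np.array(s['eef_pos'])
    d=R.T@(np.array([x,y,z])/1000-p)*100
    print('t',round(s['t'],2),'pos',(p*1000).round(1),'toolYdeg',np.degrees(np.arctan2(R[1,1],R[0,1])).round(2),'open',round(s['opening']*1000,1),'grip',round(s['grip_force'],1),'wf',np.round(s['wrist_force'],1),'q',np.round(s['qpos'],0),'SHIFT cm',d.round(2))
to(*map(float,sys.argv[1:4]))
E
python3 d.py 520.4 11.6 60; python3 - <<'E'
from h import *
a=shot('scene');c=a[130:270,190:350];cv2.imwrite('pics/s1.png',cv2.cvtColor(cv2.resize(c,(800,600)[:1]+(700-100,),interpolation=cv2.INTER_CUBIC),cv2.COLOR_RGB2BGR))
E
```

```text
t 3.25 pos [522.2   8.5 149.1] toolYdeg 3.47 open 64.6 grip 0.0 wf [-0.3  0.2 -0.2] q [  1.  17. -17.  55.  -0.  87.] SHIFT cm [ 0.33 -0.17  8.91]
```

View pics/s1.png

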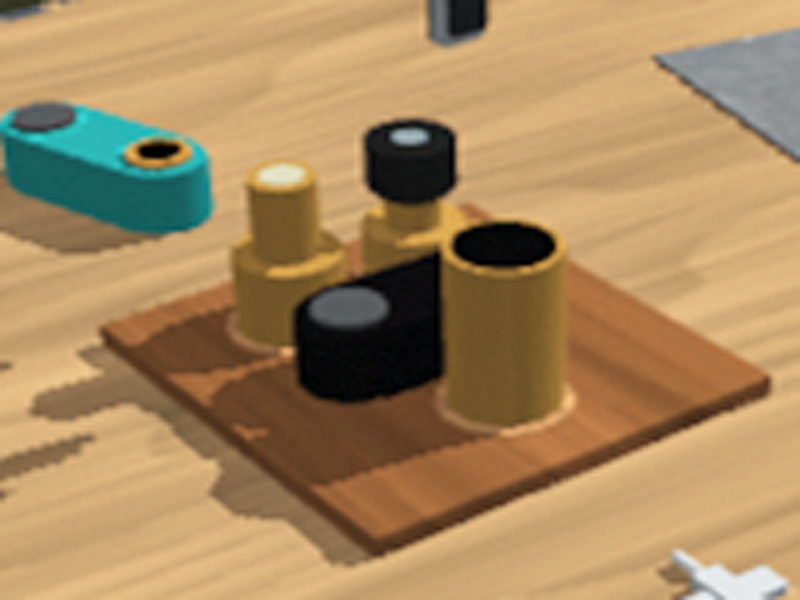

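The crop shows all tubes upright and an open finger above the flared tube at crop (460,20). Next I'll descend part way and check.

Call:
{"api": "play_rows", "payload": {
  "rows": "0 0 2 0 6.5;0 0 2 0 6.5;0 0 0 0 6.5;0 0 0 0 6.5;0 0 0 0 6.5;0 0 0 0 6.5;0 0 0 0 6.5;0 0 0 0 6.5;0 0 0 0 6.5;0 0 0 0 6.5"
}}

```text
t: 4.55
eef_pos: [0.5199, 0.0114, 0.1103]
eef_rot: [[-0.065, 0.998, -0.0], [0.998, 0.065, -0.0], [-0.0, -0.0, -1.0]]
wrist_force: [0.2, 0.1, 0.0]
opening: 0.0652
grip_force: 0.0
```

```bash
python3 d.py 520.4 11.6 60
```

```text
t 4.55 pos [519.9  11.4 110.3] toolYdeg 3.74 open 65.2 grip 0.0 wf [0.2 0.1 0. ] q [  1.  19. -21.  50.  -0.  88.] SHIFT cm [0.02 0.05 5.03]
```

It was only lag, and the position is accurate. Now descend, grip and lift.

Call:
{"api": "play_rows", "payload": {
  "rows": "0 0 2 0 6.5;0 0 2 0 6.5;0 0 1 0 6.5;0 0 0 0 6.5;0 0 0 0 3.4;0 0 0 0 3.4;0 0 0 0 3.4;0 0 0 0 3.4;0 0 0 0 3.4;0 0 0 0 3.4"
}}

```text
t: 5.8
eef_pos: [0.5206, 0.0114, 0.0611]
eef_rot: [[-0.065, 0.998, 0.002], [0.998, 0.065, 0.0], [-0.0, 0.002, -1.0]]
wrist_force: [-1.3, -0.3, 4.8]
opening: 0.0369
grip_force: 30.4
```

Call:
{"api": "play_rows", "payload": {
  "rows": "0 0 -1 0 3.4;0 0 -2 0 3.4;0 0 -2 0 3.4;0 0 -1 0 3.4;0 0 0 0 3.4;0 0 0 0 3.4;0 0 0 0 3.4;0 0 0 0 3.4;0 0 0 0 3.4;0 0 0 0 3.4"
}}

```text
t: 7.05
eef_pos: [0.5199, 0.0114, 0.1202]
eef_rot: [[-0.065, 0.998, -0.0], [0.998, 0.065, 0.0], [0.0, -0.0, -1.0]]
wrist_force: [0.4, -0.4, -1.5]
opening: 0.0372
grip_force: 30.4
```

```bash
python3 d.py 410 320 120
```

```text
t 7.05 pos [519.9  11.4 120.2] toolYdeg 3.75 open 37.2 grip 30.4 wf [ 0.4 -0.4 -1.5] q [  1.  19. -20.  51.   0.  88.] SHIFT cm [ 3.151e+01 -8.950e+00  2.000e-02]
```

Call:
{"api": "play_rows", "payload": {
  "rows": "2 -0.6 0 0 3.4;4 -1.1 0 0 3.4;4.2 -1.2 0 0 3.4;4.2 -1.2 0 0 3.4;4.2 -1.2 0 0 3.4;4.2 -1.2 0 0 3.4;4.2 -1.2 0 0 3.4;3 -0.8 0 0 3.4;1.5 -0.45 0 0 3.4;0 0 0 0 3.4"
}}

```text
t: 8.3
eef_pos: [0.41, 0.3202, 0.1203]
eef_rot: [[-0.067, 0.998, 0.0], [0.998, 0.067, -0.0], [-0.0, 0.0, -1.0]]
wrist_force: [0.7, 0.3, -0.9]
opening: 0.0371
grip_force: 30.4
```

Call:
{"api": "play_rows", "payload": {
  "rows": "0 0 0 0 3.4;0 0 2 0 3.4;0 0 2 0 3.4;0 0 1.5 0 3.4;0 0 0.9 0 3.4;0 0 0.4 0 3.4;0 0 0 0 3.4;0 0 0 0 3.4;0 0 0 0 3.4;0 0 0 0 3.4"
}}

```text
t: 9.55
eef_pos: [0.4101, 0.3199, 0.0524]
eef_rot: [[-0.065, 0.998, 0.0], [0.998, 0.065, 0.0], [0.0, 0.0, -1.0]]
wrist_force: [-0.2, 0.1, -1.8]
opening: 0.0371
grip_force: 30.4
```

```bash
python3 d.py 410 320 51
```

```text
t 9.55 pos [410.1 319.9  52.4] toolYdeg 3.75 open 37.1 grip 30.4 wf [-0.2  0.1 -1.8] q [ 38.  23. -26.  42.  -0. 124.] SHIFT cm [ 0.01 -0.01  0.14]
```

Call:
{"api": "play_rows", "payload": {
  "rows": "0 0 0.1 0 3.4;0 0 0.05 0 3.4;0 0 0 0 3.4;0 0 0 0 5;0 0 0 0 6.5;0 0 0 0 6.5;0 0 -2 0 6.5;0 0 -3 0 6.5;0 0 -2 0 6.5;0 0 0 0 6.5"
}}

```text
t: 10.8
eef_pos: [0.4112, 0.3207, 0.1221]
eef_rot: [[-0.065, 0.998, 0.003], [0.998, 0.065, 0.002], [0.002, 0.003, -1.0]]
wrist_force: [0.7, 0.1, -0.4]
opening: 0.0649
grip_force: 0.0
```

Call:
{"api": "play_rows", "payload": {
  "rows": "-2 0.5 0 0 6.5;-4.5 1.1 0 0 6.5;-4.5 1.1 0 0 6.5;-4.5 1.1 0 0 6.5;-4.5 1.1 0 0 6.5;-4.5 1.1 0 0 6.5;-4.5 1.1 0 0 6.5;-4.5 1.1 0 0 6.5;-4 0.7 0 0 6.5;0 0 0 0 6.5"
}}

```text
t: 12.05
eef_pos: [0.5234, -0.0509, 0.1194]
eef_rot: [[-0.061, 0.998, -0.001], [0.998, 0.061, -0.0], [-0.0, -0.001, -1.0]]
wrist_force: [-0.9, 1.1, -0.2]
opening: 0.0648
grip_force: 0.0
```

```bash
python3 d.py 522.7 -48.4 60; python3 - <<'E'
from h import *
a=shot('scene');c=a[120:270,190:440];cv2.imwrite('pics/s2.png',cv2.cvtColor(cv2.resize(c,(800,480),interpolation=cv2.INTER_CUBIC),cv2.COLOR_RGB2BGR))
E
```

```text
t 12.05 pos [523.4 -50.9 119.4] toolYdeg 3.5 open 64.8 grip 0.0 wf [-0.9  1.1 -0.2] q [ -6.  19. -19.  52.  -0.  81.] SHIFT cm [ 0.26 -0.05  5.94]
```

View pics/s2.png

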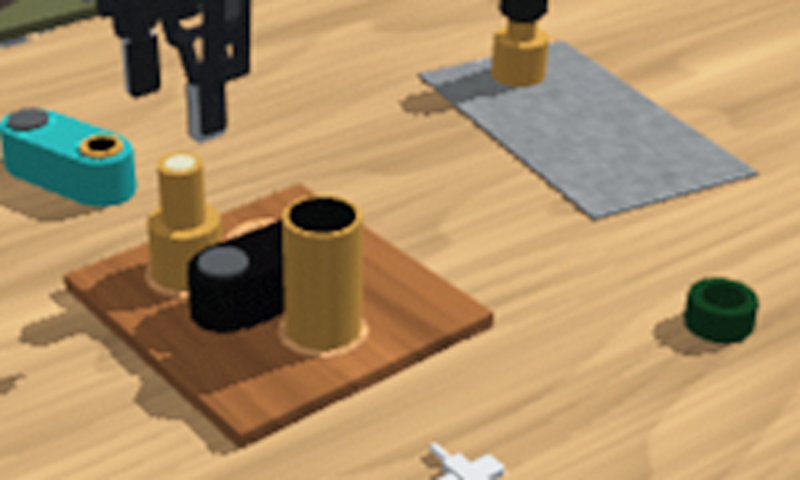

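The flared tube stands upright on the mat at crop (520,50). Next is the stepped tube.

Call:
{"api": "play_rows", "payload": {
  "rows": "0 0 0 0 6.5;0 0 2 0 6.5;0 0 2 0 6.5;0 0 1.9 0 6.5;0 0 0 0 6.5;0 0 0 0 2.5;0 0 0 0 2.5;0 0 0 0 2.5;0 0 0 0 2.5;0 0 0 0 2.5"
}}

```text
t: 13.35
eef_pos: [0.5241, -0.0485, 0.0626]
eef_rot: [[-0.065, 0.998, 0.002], [0.998, 0.065, 0.0], [0.0, 0.002, -1.0]]
wrist_force: [-0.9, 0.5, 6.5]
opening: 0.0271
grip_force: 31.1
```

Call:
{"api": "play_rows", "payload": {
  "rows": "0 0 0 0 2.5;0 0 0 0 2.5;0 0 -1 0 2.5;0 0 -2 0 2.5;0 0 -2 0 2.5;0 0 -1 0 2.5;0 0 0 0 2.5;0 0 0 0 2.5;0 0 0 0 2.5;0 0 0 0 2.5"
}}

```text
t: 14.6
eef_pos: [0.523, -0.0486, 0.1212]
eef_rot: [[-0.065, 0.998, -0.001], [0.998, 0.065, 0.0], [0.0, -0.001, -1.0]]
wrist_force: [0.8, -0.4, -1.3]
opening: 0.0271
grip_force: 30.6
```

```bash
python3 d.py 494 308 120
```

```text
t 14.6 pos [523.  -48.6 121.2] toolYdeg 3.74 open 27.1 grip 30.6 wf [ 0.8 -0.4 -1.3] q [ -5.  19. -19.  52.  -0.  81.] SHIFT cm [35.77 -0.56  0.13]
```

Call:
{"api": "play_rows", "payload": {
  "rows": "2 0 0 0 2.5;4 -0.1 0 0 2.5;4.8 -0.1 0 0 2.5;4.8 -0.1 0 0 2.5;4.8 -0.1 0 0 2.5;4.8 -0.1 0 0 2.5;4.6 -0.1 0 0 2.5;4 0 0 0 2.5;2 0 0 0 2.5;0 0 0 0 2.5"
}}

```text
t: 15.85
eef_pos: [0.4939, 0.309, 0.1215]
eef_rot: [[-0.067, 0.998, -0.0], [0.998, 0.067, -0.001], [-0.001, -0.0, -1.0]]
wrist_force: [-0.1, -0.4, -1.1]
opening: 0.0272
grip_force: 30.6
```

Call:
{"api": "play_rows", "payload": {
  "rows": "0 0 0 0 2.5;0 0 2 0 2.5;0 0 2 0 2.5;0 0 1.5 0 2.5;0 0 0.9 0 2.5;0 0 0.4 0 2.5;0 0 0.1 0 2.5;0 0 0 0 2.5;0 0 0 0 2.5;0 0 0 0 2.5"
}}

```text
t: 17.1
eef_pos: [0.494, 0.3081, 0.0537]
eef_rot: [[-0.065, 0.998, 0.0], [0.998, 0.065, -0.0], [-0.0, 0.0, -1.0]]
wrist_force: [-3.8, -1.8, 5.3]
opening: 0.0275
grip_force: 31.3
```

```bash
python3 d.py 494 308 52
```

```text
t 17.1 pos [494.  308.1  53.7] toolYdeg 3.74 open 27.5 grip 31.3 wf [-3.8 -1.8  5.3] q [ 32.  28. -17.  46.  -0. 118.] SHIFT cm [-0.01  0.    0.17]
```

Call:
{"api": "play_rows", "payload": {
  "rows": "0 0 -0.1 0 2.5;0 0 0 0 4;0 0 0 0 6.5;0 0 0 0 6.5;0 0 0 0 6.5;0 0 0 0 6.5;0 0 -2 0 6.5;0 0 -3 0 6.5;0 0 -2 0 6.5;0 0 0 0 6.5"
}}

```text
t: 18.35
eef_pos: [0.4953, 0.3091, 0.1255]
eef_rot: [[-0.065, 0.998, 0.003], [0.998, 0.065, 0.002], [0.002, 0.003, -1.0]]
wrist_force: [-0.6, -0.1, -0.6]
opening: 0.065
grip_force: 0.0
```

Call:
{"api": "play_rows", "payload": {
  "rows": "-2 0.6 0 0 6.5;-4 1.3 0 0 6.5;-4 1.3 0 0 6.5;-4 1.3 0 0 6.5;-4 1.3 0 0 6.5;-4 1.3 0 0 6.5;-4 1.3 0 0 6.5;-4 1.3 0 0 6.5;-2.6 0.8 0 0 6.5;0 0 0 0 6.5"
}}

```text
t: 19.6
eef_pos: [0.6195, -0.0132, 0.1222]
eef_rot: [[-0.061, 0.998, -0.002], [0.998, 0.061, -0.001], [-0.0, -0.002, -1.0]]
wrist_force: [-0.6, 0.8, -0.6]
opening: 0.0647
grip_force: 0.0
```

```bash
python3 d.py 620.7 -10.7 60; python3 - <<'E'
from h import *
a=shot('scene');c=a[120:270,190:440];cv2.imwrite('pics/s3.png',cv2.cvtColor(cv2.resize(c,(800,480),interpolation=cv2.INTER_CUBIC),cv2.COLOR_RGB2BGR))
E
```

```text
t 19.6 pos [619.5 -13.2 122.2] toolYdeg 3.51 open 64.7 grip 0.0 wf [-0.6  0.8 -0.6] q [-1. 28. -5. 57. -0. 85.] SHIFT cm [0.24 0.15 6.22]
```

View pics/s3.png

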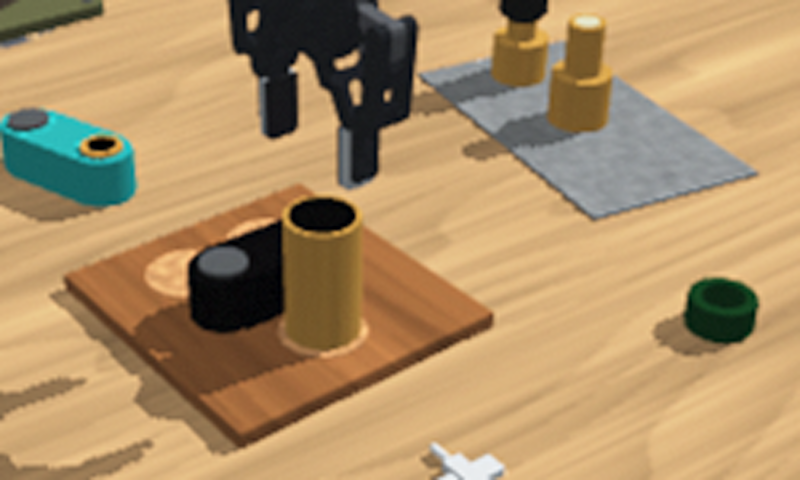

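Both tubes are upright on the mat, the stepped one at crop (580,80). Next is the straight tube.

Call:
{"api": "play_rows", "payload": {
  "rows": "0 0 0 0 6.5;0 0.1 2 0 6.5;0 0 2 0 6.5;0 0 2.1 0 6.5;0 0 0 0 6.5;0 0 0 0 4.2;0 0 0 0 4.2;0 0 0 0 4.2;0 0 0 0 4.2;0 0 0 0 4.2"
}}

```text
t: 20.9
eef_pos: [0.6218, -0.0099, 0.0638]
eef_rot: [[-0.065, 0.998, 0.002], [0.998, 0.065, 0.0], [0.0, 0.002, -1.0]]
wrist_force: [-0.8, 1.0, 5.7]
opening: 0.0451
grip_force: 31.7
```

Call:
{"api": "play_rows", "payload": {
  "rows": "0 0 0 0 4.2;0 0 0 0 4.2;0 0 -1 0 4.2;0 0 -2 0 4.2;0 0 -2 0 4.2;0 0 -1 0 4.2;0 0 0 0 4.2;0 0 0 0 4.2;0 0 0 0 4.2;0 0 0 0 4.2"
}}

```text
t: 22.15
eef_pos: [0.6206, -0.0101, 0.1222]
eef_rot: [[-0.065, 0.998, -0.001], [0.998, 0.065, 0.0], [0.0, -0.001, -1.0]]
wrist_force: [0.3, -0.7, -1.8]
opening: 0.0453
grip_force: 31.3
```

```bash
python3 d.py 578 296 120
```

```text
t 22.15 pos [620.6 -10.1 122.2] toolYdeg 3.74 open 45.3 grip 31.3 wf [ 0.3 -0.7 -1.8] q [-1. 28. -5. 57. -0. 85.] SHIFT cm [30.82 -2.26  0.22]
```

Call:
{"api": "play_rows", "payload": {
  "rows": "2 -0.1 0 0 4.2;3.8 -0.3 0 0 4.2;4 -0.3 0 0 4.2;4 -0.3 0 0 4.2;4 -0.3 0 0 4.2;4 -0.3 0 0 4.2;4 -0.3 0 0 4.2;3.3 -0.2 0 0 4.2;1.7 -0.15 0 0 4.2;0 0 0 0 4.2"
}}

```text
t: 23.4
eef_pos: [0.578, 0.2969, 0.1226]
eef_rot: [[-0.067, 0.998, -0.0], [0.998, 0.067, -0.0], [-0.0, -0.0, -1.0]]
wrist_force: [-0.1, 0.7, -1.4]
opening: 0.045
grip_force: 31.3
```

Call:
{"api": "play_rows", "payload": {
  "rows": "0 0 0 0 4.2;0 0 2 0 4.2;0 0 2 0 4.2;0 0 1.5 0 4.2;0 0 0.9 0 4.2;0 0 0.3 0 4.2;0 0 0.1 0 4.2;0 0 0 0 4.2;0 0 0 0 4.2;0 0 0 0 4.2"
}}

```text
t: 24.65
eef_pos: [0.5787, 0.2959, 0.0552]
eef_rot: [[-0.065, 0.998, 0.001], [0.998, 0.065, 0.0], [0.0, 0.001, -1.0]]
wrist_force: [0.3, 0.1, -1.7]
opening: 0.045
grip_force: 31.3
```

```bash
python3 d.py 578 296 53
```

```text
t 24.65 pos [578.7 295.9  55.2] toolYdeg 3.75 open 45.0 grip 31.3 wf [ 0.3  0.1 -1.7] q [ 27.  33.  -6.  51.  -0. 113.] SHIFT cm [ 0.01 -0.07  0.22]
```

Call:
{"api": "play_rows", "payload": {
  "rows": "0 0 0.1 0 4.2;0 0 0.1 0 4.2;0 0 0 0 4.2;0 0 0 0 5.5;0 0 0 0 6.5;0 0 0 0 6.5;0 0 -2 0 6.5;0 0 -3 0 6.5;0 0 -2 0 6.5;0 0 0 0 6.5"
}}

```text
t: 25.9
eef_pos: [0.5799, 0.2965, 0.1245]
eef_rot: [[-0.065, 0.998, 0.003], [0.998, 0.065, 0.002], [0.002, 0.004, -1.0]]
wrist_force: [-0.6, -1.0, 0.1]
opening: 0.0648
grip_force: 0.0
```

Call:
{"api": "play_rows", "payload": {
  "rows": "-2 -0.2 0 0 6.5;-4 -0.3 0 0 6.5;-4 -0.3 0 0 6.5;-4 -0.3 0 0 6.5;-4 -0.3 0 0 6.5;-4 -0.3 0 0 6.5;-4 -0.3 0 0 6.5;-3 -0.3 0 0 6.5;-2 -0.2 0 0 6.5;0 0 0 0 6.5"
}}

```text
t: 27.15
eef_pos: [0.5728, -0.0166, 0.122]
eef_rot: [[-0.063, 0.998, -0.002], [0.998, 0.063, 0.0], [0.0, -0.002, -1.0]]
wrist_force: [-0.0, 0.4, -0.2]
opening: 0.0649
grip_force: 0.0
```

```bash
python3 d.py 574 -15.2 22; python3 - <<'E'
from h import *
a=shot('scene');c=a[120:270,190:440];cv2.imwrite('pics/s4.png',cv2.cvtColor(cv2.resize(c,(800,480),interpolation=cv2.INTER_CUBIC),cv2.COLOR_RGB2BGR))
E
```

```text
t 27.15 pos [572.8 -16.6 122. ] toolYdeg 3.6 open 64.9 grip 0.0 wf [-0.   0.4 -0.2] q [ -2.  23. -12.  54.   0.  85.] SHIFT cm [ 0.13  0.14 10.  ]
```

View pics/s4.png

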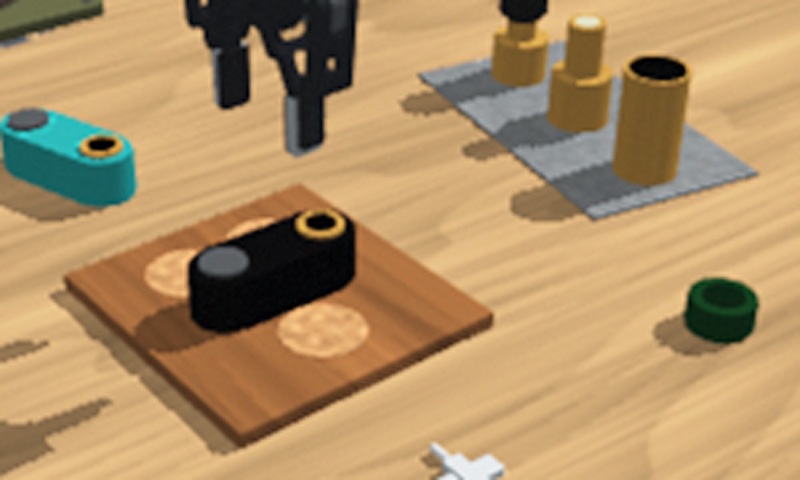

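All three tubes stand on the mat and the housing is free. Now grip the housing.

Call:
{"api": "play_rows", "payload": {
  "rows": "0 0 0 0 6.5;0 0.1 3 0 6.5;0 0 3 0 6.5;0 0 2 0 6.5;0 0 1.5 0 6.5;0 0 0.4 0 6.5;0 0 0 0 6.5;0 0 0 0 6.5;0 0 0 0 4;0 0 0 0 4",
  "newtons": 40
}}

```text
t: 28.45
eef_pos: [0.5753, -0.0152, 0.0247]
eef_rot: [[-0.065, 0.998, 0.001], [0.998, 0.065, -0.0], [-0.0, 0.001, -1.0]]
wrist_force: [-1.4, -0.7, 3.7]
opening: 0.0431
grip_force: 41.6
```

Call:
{"api": "play_rows", "payload": {
  "rows": "0 0 0 0 4;0 0 0 0 4;0 0 0 0 4;0 0 -1 0 4;0 0 -2 0 4;0 0 -2 0 4;0 0 -2 0 4;0 0 -1 0 4;0 0 0 0 4;0 0 0 0 4"
}}

```text
t: 29.7
eef_pos: [0.5741, -0.0151, 0.1029]
eef_rot: [[-0.065, 0.998, -0.002], [0.998, 0.065, 0.0], [0.0, -0.002, -1.0]]
wrist_force: [0.4, -0.7, -2.8]
opening: 0.0434
grip_force: 41.3
```

```bash
python3 d.py 496.6 -277.8 102; python3 - <<'E'
from h import *
a=shot('top');c=a[145:245,235:335];cv2.imwrite('pics/t5.png',cv2.cvtColor(cv2.resize(c,(600,600),interpolation=cv2.INTER_CUBIC),cv2.COLOR_RGB2BGR))
E
```

```text
t 29.7 pos [574.1 -15.1 102.9] toolYdeg 3.74 open 43.4 grip 41.3 wf [ 0.4 -0.7 -2.8] q [ -2.  24. -14.  52.   0.  85.] SHIFT cm [-25.71  -9.44   0.11]
```

View pics/t5.png

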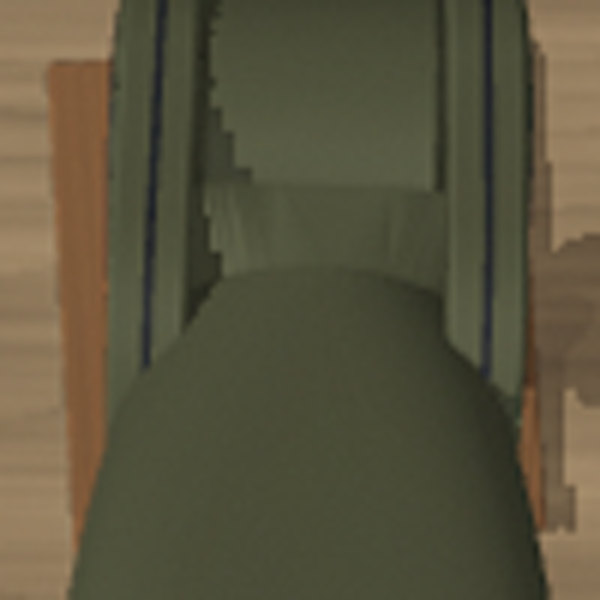

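The arm hides the housing from above, but the lift (2.8 N, opening 43.4 mm) confirms the grasp. Next, move to the cradle and turn there.

Call:
{"api": "play_rows", "payload": {
  "rows": "-1.5 -0.5 0 0 4;-3 -1.1 0 0 4;-3.4 -1.3 0 0 4;-3.4 -1.3 0 0 4;-3.4 -1.3 0 0 4;-3.4 -1.3 0 0 4;-3.4 -1.3 0 0 4;-2.7 -0.9 0 0 4;-1.5 -0.4 0 0 4;0 0 0 0 4"
}}

```text
t: 31.0
eef_pos: [0.4973, -0.2786, 0.1035]
eef_rot: [[-0.063, 0.998, -0.0], [0.998, 0.063, 0.0], [0.0, -0.0, -1.0]]
wrist_force: [-0.0, -0.7, -3.2]
opening: 0.0432
grip_force: 41.2
```

Call:
{"api": "play_rows", "payload": {
  "rows": "0 0 0 5 4;0 0 0 10 4;0 0 0 10 4;0 0 0 10 4;0 0 0 10 4;0 0 0 10 4;0 0 0 10 4;0 0 0 8 4;0 0 0 5.1 4;0 0 0 0 4"
}}

```text
t: 32.25
eef_pos: [0.498, -0.2765, 0.1037]
eef_rot: [[0.962, 0.272, -0.0], [0.272, -0.962, 0.001], [-0.0, -0.001, -1.0]]
wrist_force: [0.4, 0.4, -3.2]
opening: 0.0431
grip_force: 41.1
```

Call:
{"api": "play_rows", "payload": {
  "rows": "0 0 0 0 4;0 0 1 0 4;0 0 1.5 0 4;0 0 1.5 0 4;0 0 1 0 4;0 0 0 0 4;0 0 0 0 4;0 0 0 0 4;0 0 0 0 4;0 0 0 0 4"
}}

```text
t: 33.5
eef_pos: [0.498, -0.2778, 0.0541]
eef_rot: [[0.963, 0.27, 0.001], [0.27, -0.963, -0.0], [0.0, 0.0, -1.0]]
wrist_force: [-0.1, -0.4, -3.0]
opening: 0.0431
grip_force: 41.2
```

```bash
python3 d.py 496.6 -277.8 20; python3 - <<'E'
from h import *
a=shot('scene');c=a[180:280,70:203];cv2.imwrite('pics/s6.png',cv2.cvtColor(cv2.resize(c,(800,600),interpolation=cv2.INTER_CUBIC),cv2.COLOR_RGB2BGR))
E
```

```text
t 33.5 pos [ 498.  -277.8   54.1] toolYdeg -74.36 open 43.1 grip 41.2 wf [-0.1 -0.4 -3. ] q [-29.  27. -18.  45.  -0. 135.] SHIFT cm [-0.13 -0.04  3.41]
```

View pics/s6.png

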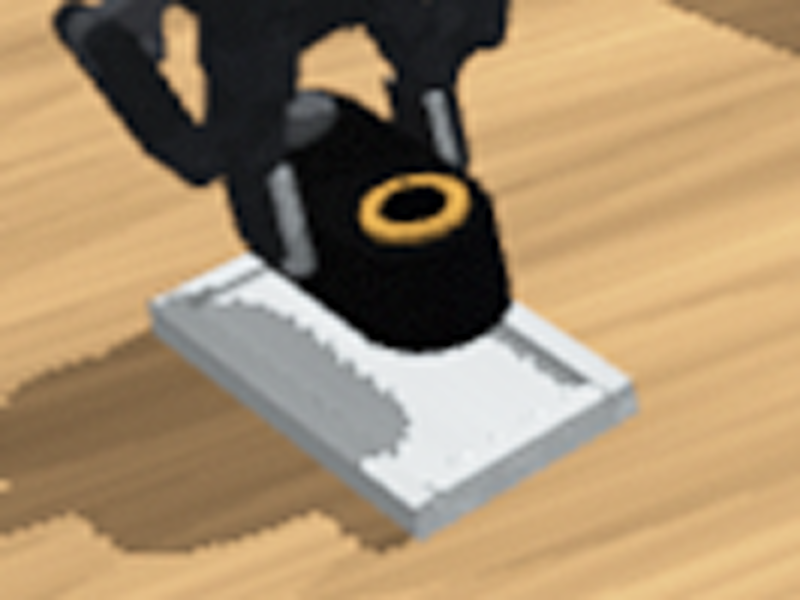

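The housing hangs level and lengthwise over the recess. Lower it.

Call:
{"api": "play_rows", "payload": {
  "rows": "-0.1 0 0.5 0 4;0 0 1 0 4;0 0 1 0 4;0 0 0.4 0 4;0 0 0.3 0 4;0 0 0.1 0 4;0 0 0 0 4;0 0 0 0 4;0 0 0 0 4;0 0 0 0 4"
}}

```text
t: 34.8
eef_pos: [0.4969, -0.278, 0.0209]
eef_rot: [[0.963, 0.27, 0.0], [0.27, -0.963, -0.0], [0.0, 0.0, -1.0]]
wrist_force: [0.1, -0.3, -2.9]
opening: 0.0431
grip_force: 41.2
```

```bash
python3 d.py 496.6 -277.8 20
```

```text
t 34.8 pos [ 496.9 -278.    20.9] toolYdeg -74.36 open 43.1 grip 41.2 wf [ 0.1 -0.3 -2.9] q [-29.  29. -21.  41.  -0. 135.] SHIFT cm [-0.02 -0.03  0.09]
```

Call:
{"api": "play_rows", "payload": {
  "rows": "0 0 0.1 0 4;0 0 0.05 0 4;0 0 0 0 4;0 0 0 0 4;0 0 0 0 5;0 0 0 0 6.5;0 0 0 0 6.5;0 0 0 0 6.5;0 0 -2 0 6.5;0 0 -3 0 6.5",
  "newtons": 30
}}

```text
t: 36.05
eef_pos: [0.4958, -0.2774, 0.0687]
eef_rot: [[0.963, 0.27, -0.003], [0.27, -0.963, 0.001], [-0.002, -0.002, -1.0]]
wrist_force: [0.1, -0.4, -0.2]
opening: 0.0646
grip_force: 0.0
```

Call:
{"api": "play_rows", "payload": {
  "rows": "0 0 -5 -5 6.5;0 0 -3 -10 6.5;0 0 0 -10 6.5;0 0 0 -10 6.5;0 0 0 -10 6.5;0 0 0 -10 6.5;0 0 0 -10 6.5;0 0 0 -8 6.5;0 0 0 -5.1 6.5;0 0 0 0 6.5"
}}

```text
t: 37.3
eef_pos: [0.4967, -0.2779, 0.1492]
eef_rot: [[-0.064, 0.998, -0.0], [0.998, 0.064, 0.0], [0.0, -0.0, -1.0]]
wrist_force: [0.0, 0.9, -0.1]
opening: 0.0647
grip_force: 0.0
```

```bash
python3 d.py 578.7 295.9 150; python3 - <<'E'
from h import *
a=shot('scene');c=a[180:280,70:203];cv2.imwrite('pics/s7.png',cv2.cvtColor(cv2.resize(c,(800,600),interpolation=cv2.INTER_CUBIC),cv2.COLOR_RGB2BGR))
E
```

```text
t 37.3 pos [ 496.7 -277.9  149.2] toolYdeg 3.68 open 64.7 grip 0.0 wf [ 0.   0.9 -0.1] q [-29.  22. -10.  58.  -0.  57.] SHIFT cm [56.74 11.86 -0.08]
```

View pics/s7.png

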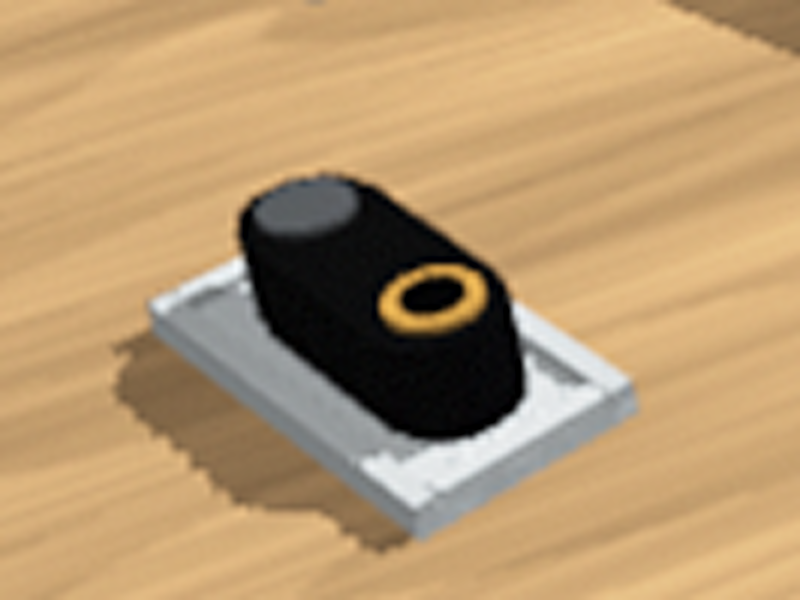

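The housing sits inside the rim. Now return the straight tube.

Call:
{"api": "play_rows", "payload": {
  "rows": "3 0.6 0 0 6.5;5.4 1.1 0 0 6.5;5.4 1.1 0 0 6.5;5.4 1.1 0 0 6.5;5.4 1.1 0 0 6.5;5.4 1.1 0 0 6.5;5.4 1.1 0 0 6.5;5.4 1.1 0 0 6.5;5.4 1.2 0 0 6.5;5.4 1.2 0 0 6.5"
}}

```text
t: 38.6
eef_pos: [0.57, 0.2458, 0.1494]
eef_rot: [[-0.064, 0.998, 0.0], [0.998, 0.064, -0.0], [-0.0, 0.0, -1.0]]
wrist_force: [0.8, -1.1, -0.8]
opening: 0.065
grip_force: 0.0
```

Call:
{"api": "play_rows", "payload": {
  "rows": "3.5 0.8 0 0 6.5;1.6 0.4 0 0 6.5;0 0 1 0 6.5;0 0 2 0 6.5;0 0 0 0 6.5;0 0 0 0 6.5;0 0 0 0 6.5;0 0 0 0 6.5;0 0 0 0 6.5;0 0 0 0 6.5"
}}

```text
t: 39.85
eef_pos: [0.5786, 0.2957, 0.1194]
eef_rot: [[-0.065, 0.998, 0.0], [0.998, 0.065, 0.0], [0.0, 0.0, -1.0]]
wrist_force: [0.6, 0.2, 0.2]
opening: 0.065
grip_force: 0.0
```

```bash
python3 d.py 578.7 295.9 53
```

```text
t 39.85 pos [578.6 295.7 119.4] toolYdeg 3.75 open 65.0 grip 0.0 wf [0.6 0.2 0.2] q [ 27.  30.  -0.  59.  -0. 113.] SHIFT cm [0.02 0.01 6.64]
```

Call:
{"api": "play_rows", "payload": {
  "rows": "0 0 2 0 6.5;0 0 2 0 6.5;0 0 2 0 6.5;0 0 0.6 0 6.5;0 0 0 0 6.5;0 0 0 0 6.5;0 0 0 0 4.2;0 0 0 0 4.2;0 0 0 0 4.2;0 0 0 0 4.2"
}}

```text
t: 41.1
eef_pos: [0.5792, 0.2959, 0.0544]
eef_rot: [[-0.065, 0.998, 0.002], [0.998, 0.065, 0.001], [0.001, 0.002, -1.0]]
wrist_force: [-0.6, -0.3, 5.6]
opening: 0.0451
grip_force: 31.1
```

Call:
{"api": "play_rows", "payload": {
  "rows": "0 0 0 0 4.2;0 0 0 0 4.2;0 0 -1 0 4.2;0 0 -2 0 4.2;0 0 -2 0 4.2;0 0 -1 0 4.2;0 0 0 0 4.2;0 0 0 0 4.2;0 0 0 0 4.2;0 0 0 0 4.2"
}}

```text
t: 42.35
eef_pos: [0.5782, 0.2954, 0.1126]
eef_rot: [[-0.065, 0.998, -0.001], [0.998, 0.065, -0.001], [-0.0, -0.001, -1.0]]
wrist_force: [-0.7, -0.1, -3.3]
opening: 0.045
grip_force: 31.3
```

```bash
python3 d.py 620.6 -10.1 62
```

```text
t 42.35 pos [578.2 295.4 112.6] toolYdeg 3.74 open 45.0 grip 31.3 wf [-0.7 -0.1 -3.3] q [ 27.  31.  -1.  58.   0. 113.] SHIFT cm [-30.76   2.24   5.07]
```

Call:
{"api": "play_rows", "payload": {
  "rows": "-2 0.1 0 0 4.2;-3.8 0.3 0 0 4.2;-4 0.3 0 0 4.2;-4 0.3 0 0 4.2;-4 0.3 0 0 4.2;-4 0.3 0 0 4.2;-4 0.3 0 0 4.2;-3.3 0.2 0 0 4.2;-1.65 0.15 0 0 4.2;0 0 0 0 4.2"
}}

```text
t: 43.6
eef_pos: [0.6209, -0.011, 0.1133]
eef_rot: [[-0.063, 0.998, -0.0], [0.998, 0.063, 0.0], [0.0, -0.0, -1.0]]
wrist_force: [-0.2, 0.2, -2.3]
opening: 0.0449
grip_force: 31.3
```

Call:
{"api": "play_rows", "payload": {
  "rows": "0 0 0 0 4.2;0 0 1 0 4.2;0 0 1.5 0 4.2;0 0 1.5 0 4.2;0 0 0.6 0 4.2;0 0 0.3 0 4.2;0 0 0.1 0 4.2;0 0 0 0 4.2;0 0 0 0 4.2;0 0 0 0 4.2"
}}

```text
t: 44.85
eef_pos: [0.6213, -0.0098, 0.0636]
eef_rot: [[-0.065, 0.998, 0.001], [0.998, 0.065, -0.0], [-0.0, 0.001, -1.0]]
wrist_force: [-0.2, -0.3, -1.1]
opening: 0.0455
grip_force: 31.3
```

```bash
python3 d.py 620.6 -10.1 62
```

```text
t 44.85 pos [621.3  -9.8  63.6] toolYdeg 3.74 open 45.5 grip 31.3 wf [-0.2 -0.3 -1.1] q [ -1.  30. -10.  50.  -0.  85.] SHIFT cm [-0.02 -0.07  0.16]
```

Call:
{"api": "play_rows", "payload": {
  "rows": "0 0 0.1 0 4.2;0 0 0.05 0 4.2;0 0 0 0 4.2;0 0 0 0 5.5;0 0 0 0 6.5;0 0 0 0 6.5;0 0 -2 0 6.5;0 0 -3 0 6.5;0 0 -1.5 0 6.5;0 0 0 0 6.5"
}}

```text
t: 46.1
eef_pos: [0.6221, -0.0098, 0.1279]
eef_rot: [[-0.065, 0.998, 0.003], [0.998, 0.065, 0.0], [-0.0, 0.003, -1.0]]
wrist_force: [-0.2, 0.8, 0.3]
opening: 0.0652
grip_force: 0.0
```

Call:
{"api": "play_rows", "payload": {
  "rows": "2 -0.6 0 0 6.5;4 -1.3 0 0 6.5;4 -1.3 0 0 6.5;4 -1.3 0 0 6.5;4 -1.3 0 0 6.5;4 -1.3 0 0 6.5;4 -1.3 0 0 6.5;4 -1.3 0 0 6.5;2.6 -0.9 0 0 6.5;0 0 0 0 6.5"
}}

```text
t: 47.35
eef_pos: [0.4915, 0.3104, 0.1254]
eef_rot: [[-0.069, 0.998, -0.003], [0.998, 0.069, -0.001], [-0.001, -0.003, -1.0]]
wrist_force: [-0.2, -0.6, 0.4]
opening: 0.0649
grip_force: 0.0
```

```bash
python3 d.py 494 308.1 52
```

```text
t 47.35 pos [491.5 310.4 125.4] toolYdeg 3.98 open 64.9 grip 0.0 wf [-0.2 -0.6  0.4] q [ 32.  24. -11.  55.   0. 118.] SHIFT cm [-0.24  0.26  7.34]
```

Call:
{"api": "play_rows", "payload": {
  "rows": "0 0 0 0 6.5;0 0 2 0 6.5;0 0 2 0 6.5;0 0 2 0 6.5;0 0 1.3 0 6.5;0 0 0 0 6.5;0 0 0 0 6.5;0 0 0 0 2.5;0 0 0 0 2.5;0 0 0 0 2.5"
}}

```text
t: 48.6
eef_pos: [0.4943, 0.3089, 0.0545]
eef_rot: [[-0.065, 0.998, 0.001], [0.998, 0.065, 0.001], [0.001, 0.001, -1.0]]
wrist_force: [-1.3, -0.2, 2.4]
opening: 0.0269
grip_force: 29.4
```

Call:
{"api": "play_rows", "payload": {
  "rows": "0 0 0 0 2.5;0 0 0 0 2.5;0 0 0 0 2.5;0 0 -1 0 2.5;0 0 -2 0 2.5;0 0 -2 0 2.5;0 0 -1 0 2.5;0 0 0 0 2.5;0 0 0 0 2.5;0 0 0 0 2.5"
}}

```text
t: 49.85
eef_pos: [0.4934, 0.3082, 0.1129]
eef_rot: [[-0.065, 0.998, -0.002], [0.998, 0.065, -0.001], [-0.001, -0.002, -1.0]]
wrist_force: [-0.0, 0.4, -1.5]
opening: 0.0271
grip_force: 29.8
```

```bash
python3 d.py 523 -48.6 61
```

```text
t 49.85 pos [493.4 308.2 112.9] toolYdeg 3.74 open 27.1 grip 29.8 wf [-0.   0.4 -1.5] q [ 32.  25. -12.  54.   0. 118.] SHIFT cm [-35.79   0.63   5.22]
```

Call:
{"api": "play_rows", "payload": {
  "rows": "-2 0 0 0 2.5;-4 0.1 0 0 2.5;-4.8 0.1 0 0 2.5;-4.8 0.1 0 0 2.5;-4.8 0.1 0 0 2.5;-4.8 0.1 0 0 2.5;-4.6 0.1 0 0 2.5;-4 0 0 0 2.5;-2 0 0 0 2.5;0 0 0 0 2.5"
}}

```text
t: 51.1
eef_pos: [0.5226, -0.0504, 0.1136]
eef_rot: [[-0.062, 0.998, -0.001], [0.998, 0.062, -0.0], [-0.0, -0.001, -1.0]]
wrist_force: [-0.2, 0.3, -1.7]
opening: 0.0269
grip_force: 29.9
```

Call:
{"api": "play_rows", "payload": {
  "rows": "0 0 0 0 2.5;0 0 1 0 2.5;0 0 1.5 0 2.5;0 0 1.5 0 2.5;0 0 0.6 0 2.5;0 0 0.3 0 2.5;0 0 0.1 0 2.5;0 0 0 0 2.5;0 0 0 0 2.5;0 0 0 0 2.5"
}}

```text
t: 52.35
eef_pos: [0.5236, -0.0483, 0.0641]
eef_rot: [[-0.065, 0.998, 0.001], [0.998, 0.065, -0.0], [-0.0, 0.001, -1.0]]
wrist_force: [-0.0, -0.8, -1.5]
opening: 0.0273
grip_force: 29.8
```

```bash
python3 d.py 523 -48.6 61
```

```text
t 52.35 pos [523.6 -48.3  64.1] toolYdeg 3.74 open 27.3 grip 29.8 wf [-0.  -0.8 -1.5] q [ -5.  22. -24.  44.  -0.  81.] SHIFT cm [-0.03 -0.06  0.31]
```

Call:
{"api": "play_rows", "payload": {
  "rows": "0 0 0.1 0 2.5;0 0 0.05 0 2.5;0 0 0 0 2.5;0 0 0 0 4.5;0 0 0 0 6.5;0 0 0 0 6.5;0 0 -2 0 6.5;0 0 -3 0 6.5;0 0 -1.5 0 6.5;0 0 0 0 6.5"
}}

```text
t: 53.6
eef_pos: [0.5244, -0.0484, 0.1282]
eef_rot: [[-0.065, 0.998, 0.003], [0.998, 0.065, -0.0], [-0.0, 0.002, -1.0]]
wrist_force: [-0.2, 0.1, -0.4]
opening: 0.0649
grip_force: 0.0
```

Call:
{"api": "play_rows", "payload": {
  "rows": "2 -0.5 0 0 6.5;4.5 -1.1 0 0 6.5;4.5 -1.1 0 0 6.5;4.5 -1.1 0 0 6.5;4.5 -1.1 0 0 6.5;4.5 -1.1 0 0 6.5;4.5 -1.1 0 0 6.5;4.5 -1.1 0 0 6.5;4 -0.8 0 0 6.5;0 0 0 0 6.5"
}}

```text
t: 54.85
eef_pos: [0.4069, 0.3225, 0.1261]
eef_rot: [[-0.07, 0.998, -0.002], [0.998, 0.07, -0.0], [-0.0, -0.002, -1.0]]
wrist_force: [0.1, 0.4, 0.2]
opening: 0.0649
grip_force: 0.0
```

```bash
python3 d.py 410.1 319.9 51
```

```text
t 54.85 pos [406.9 322.5 126.1] toolYdeg 4.03 open 64.9 grip 0.0 wf [0.1 0.4 0.2] q [ 38.  18. -20.  52.   0. 124.] SHIFT cm [-0.29  0.32  7.51]
```

Call:
{"api": "play_rows", "payload": {
  "rows": "0 0 0 0 6.5;0 0 2 0 6.5;0 0 2 0 6.5;0 0 2 0 6.5;0 0 1.5 0 6.5;0 0 0 0 6.5;0 0 0 0 6.5;0 0 0 0 3.4;0 0 0 0 3.4;0 0 0 0 3.4"
}}

```text
t: 56.1
eef_pos: [0.4098, 0.3206, 0.0532]
eef_rot: [[-0.065, 0.998, 0.002], [0.998, 0.065, 0.001], [0.001, 0.002, -1.0]]
wrist_force: [0.2, -0.8, 5.5]
opening: 0.0365
grip_force: 30.2
```

Call:
{"api": "play_rows", "payload": {
  "rows": "0 0 0 0 3.4;0 0 0 0 3.4;0 0 0 0 3.4;0 0 -1 0 3.4;0 0 -2 0 3.4;0 0 -2 0 3.4;0 0 -1 0 3.4;0 0 0 0 3.4;0 0 0 0 3.4;0 0 0 0 3.4"
}}

```text
t: 57.35
eef_pos: [0.4085, 0.3196, 0.1115]
eef_rot: [[-0.065, 0.998, -0.001], [0.998, 0.065, -0.001], [-0.001, -0.001, -1.0]]
wrist_force: [0.7, -0.2, -1.7]
opening: 0.037
grip_force: 30.4
```

```bash
python3 d.py 520 11.4 61
```

```text
t 57.35 pos [408.5 319.6 111.5] toolYdeg 3.74 open 37.0 grip 30.4 wf [ 0.7 -0.2 -1.7] q [ 38.  19. -21.  50.  -0. 124.] SHIFT cm [-31.48   9.12   5.07]
```

Call:
{"api": "play_rows", "payload": {
  "rows": "-2 0.6 0 0 3.4;-4 1.1 0 0 3.4;-4.2 1.2 0 0 3.4;-4.2 1.2 0 0 3.4;-4.2 1.2 0 0 3.4;-4.2 1.2 0 0 3.4;-4.2 1.2 0 0 3.4;-3 0.9 0 0 3.4;-1.5 0.5 0 0 3.4;0 0 0 0 3.4"
}}

```text
t: 58.6
eef_pos: [0.5205, 0.0114, 0.1119]
eef_rot: [[-0.064, 0.998, -0.001], [0.998, 0.064, 0.001], [0.001, -0.001, -1.0]]
wrist_force: [-1.7, 0.3, -1.4]
opening: 0.0373
grip_force: 30.4
```

Call:
{"api": "play_rows", "payload": {
  "rows": "0 0 0 0 3.4;0 0 1 0 3.4;0 0 1.5 0 3.4;0 0 1.5 0 3.4;0 0 0.6 0 3.4;0 0 0.3 0 3.4;0 0 0.1 0 3.4;0 0 0 0 3.4;0 0 0 0 3.4;0 0 0 0 3.4"
}}

```text
t: 59.85
eef_pos: [0.5207, 0.0117, 0.0626]
eef_rot: [[-0.065, 0.998, 0.001], [0.998, 0.065, 0.0], [0.0, 0.001, -1.0]]
wrist_force: [0.6, -0.9, -1.2]
opening: 0.0371
grip_force: 30.4
```

```bash
python3 d.py 520 11.4 61
```

```text
t 59.85 pos [520.7  11.7  62.6] toolYdeg 3.74 open 37.1 grip 30.4 wf [ 0.6 -0.9 -1.2] q [  1.  22. -25.  43.   0.  88.] SHIFT cm [-0.02 -0.07  0.16]
```

Lower the last bit, release, raise and retreat sideways for a clear view.

Call:
{"api": "play_rows", "payload": {
  "rows": "0 0 0.1 0 3.4;0 0 0.05 0 3.4;0 0 0 0 3.4;0 0 0 0 5;0 0 0 0 6.5;0 0 0 0 6.5;0 0 -2 0 6.5;0 0 -3 0 6.5;0 0 -4 0 6.5;0 0 -4 0 6.5"
}}

```text
t: 61.1
eef_pos: [0.5202, 0.0117, 0.1916]
eef_rot: [[-0.065, 0.998, -0.001], [0.998, 0.065, -0.0], [0.0, -0.001, -1.0]]
wrist_force: [0.8, 0.3, -0.2]
opening: 0.0645
grip_force: 0.0
```

Call:
{"api": "play_rows", "payload": {
  "rows": "4 -2 0 0 6.5;5 -2.5 0 0 6.5;5 -2.5 0 0 6.5;5 -2.5 0 0 6.5;5 -2.5 0 0 6.5;5 -2.5 0 0 6.5;5 -2 0 0 6.5;5 0 0 0 6.5;3 0 0 0 6.5;0 0 0 0 6.5"
}}

```text
t: 62.35
eef_pos: [0.3281, 0.422, 0.1903]
eef_rot: [[-0.068, 0.998, 0.0], [0.998, 0.068, 0.0], [0.0, 0.0, -1.0]]
wrist_force: [0.4, -0.4, -0.4]
opening: 0.0649
grip_force: 0.0
```

```bash
python3 d.py 520 11.4 61; python3 - <<'E'
from h import *
a=shot('top');c=a[145:265,235:425];cv2.imwrite('pics/t8.png',cv2.cvtColor(cv2.resize(c,(760,480),interpolation=cv2.INTER_CUBIC),cv2.COLOR_RGB2BGR))
E
```

```text
t 62.35 pos [328.1 422.  190.3] toolYdeg 3.9 open 64.9 grip 0.0 wf [ 0.4 -0.4 -0.4] q [ 52.  17. -11.  62.   0. 138.] SHIFT cm [-42.27  16.34  12.92]
```

View pics/t8.png

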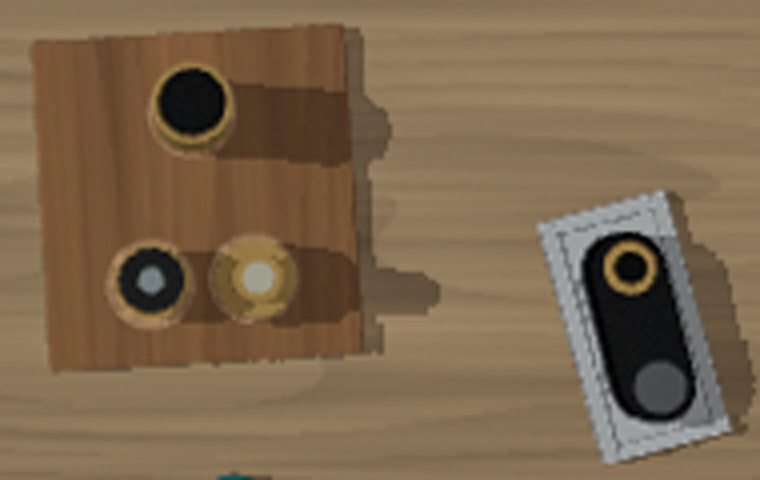

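The straight tube at crop (191,103), flared at (151,280) and stepped at (259,277) are all back within a pixel (2–3 mm) of where they started. The housing is centred in the cradle at (638,327). Hand it in.

Call:
{"api": "play_rows", "payload": {
  "rows": "0 0 0 0 6.5;0 0 0 0 6.5;0 0 0 0 6.5;0 0 0 0 6.5;0 0 0 0 6.5;0 0 0 0 6.5;0 0 0 0 6.5;0 0 0 0 6.5;0 0 0 0 6.5;0 0 0 0 6.5"
}}

```text
t: 63.65
eef_pos: [0.3284, 0.42, 0.1908]
eef_rot: [[-0.065, 0.998, -0.0], [0.998, 0.065, -0.0], [-0.0, -0.0, -1.0]]
wrist_force: [-1.3, 0.5, -0.5]
opening: 0.0648
grip_force: 0.0
```

```bash
python3 -c "
from cell import env
print(env.sign_off())"
```

```text
the job is handed in; nothing more can be done
None
```

I handed the job in at about 64 s: the last picture shows the housing inside the cradle's rim and all three tubes upright on their own cork spots, within about 3 mm of where they started; sign-off returned no verdict.

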